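# Draw the hopper gate and stack the filled coupon carrier

### The arm

A 6-joint arm with a two-finger parallel gripper is mounted at the origin on a cart in front of the work surface, level with it; the furniture and walls round the work are solid. World frame = base frame: x ahead of the robot, y to its left, z up, the work surface at z = 0. Lengths are in m, angles in degrees, forces in N, time in s.
With the tool pointing down it reaches from about 0.25 to 0.725 m from the base axis. Payload 9.7 kg.
Tool frame: the origin (TCP) lies at the very end of the fingers, on their centre line; the grasp point (between the pads) lies 19 mm behind it; z points along the fingers, y is the direction in which the jaws open and shut (so a half turn about z gives the same grasp; the last joint's range is limited). The gripper opens to 85 mm and grips with 20 to 120 N. Pads are 22 mm wide; open, the fingers measure 114 mm over their backs; the gripper's body (76 mm by 85 mm) begins 54 mm behind the grasp point. The pads swing forward as they close: fully open they stand 13 mm farther back than shut.
Start: joints at [-74.427, 4.979, 10.078, 95.1, 0, 90], TCP at [0.148, -0.53, 0.231] pointing down, gripper open.
Joint ranges: [-179.16, 179.16], [-48.56, 103.87], [-65.8, 70.77], [-126.05, 130.52], [-82.76, 87.17], [-180, 180]. Speed limits (degrees/s): [127.2, 127.2, 147.25, 180, 180, 180].

### API

Orientations are given as [roll, pitch, yaw] about the fixed x, y, z axes, in that order (R = Rz(yaw) Ry(pitch) Rx(roll)).
In Python, from workcell import bot, camera, ticket gives the robot as it stands.
- The arm moves only by the shell command python3 -m jog 'ROWS' [FORCE]. ROWS is a JSON object of lists of equal length, an entry for each row: "turn": the turn, a rotation vector about the world's x, y, z each as a share of 8 degrees, from -1 to 1, a list of three; "delta_pos": the shift along the world's x, y, z each as a share of 50 mm, from -1 to 1, a list of three; "hand": the opening, from -1 (shut) to 1 (fully open). A call has exactly 10 rows; each row shifts and turns the commanded pose from where the row before left it; what a row does not reach is not made up. A row lasts 1/10 s, in which the tool goes at most 50 mm and 8.59 degrees, less where a joint would pass 70% of its speed; a pose out of reach is approached as far as the arm can. A call with a number of a shift or a turn outside -1 to 1 is refused whole. A call with a gripper value outside its range is refused whole. The fingers move at their own pace and stop on an object; FORCE is the grip in N (left out, the last holds). Time passes only in rows, so rows that do not move let the fingers close, or fill a call up. It gives the time, the measured TCP pose, the force and the opening at its end, in the units of the state.
- bot.get_obs(): the state, without advancing time (a new reading comes with each control period).
- camera(name): name is "scene" or "side" or "wrist"; returns a dict with "frame" (384x512x3 uint8, red, green, blue), "range_z" (384x512 float32, m along the optical axis (not along the pixel's ray), 0 where there is no reading), "fx", "fy", "cx", "cy" (pixels), "extrinsics" (4x4, takes a point from world to camera coordinates); the wrist camera has in their place "mount" (4x4, takes a point from camera to tool coordinates, whose origin is the TCP and whose axes are the flange's). Camera axes: x right, y up, looking along -z (the intrinsics and any distortion apply to the point x, -y, -z); pixel columns grow to the right and rows downward; lengths in m; the calibration is good to about 2 mm. A picture is of the moment at which its call begins: read the wrist's pose just before it.
- ticket.job_done(): hands the job in, once; it reports no verdict.
The state is a dict: "time": time; "q": joint angles; "qd": joint speeds; "joint_efforts": joint torques, N m; "ee_pos": TCP position; "tcp_rot": TCP orientation; "wrist_force": force on the tool from outside, world axes, zero at the start; "torque": the same for the moment, N m; "opening": finger opening in m.
Only numpy, scipy, OpenCV 4.12 (cv2) and the standard library are available. Lean on these libraries where they do the work, as an engineer would, in place of code of your own. Each camera call takes 0.05 s, during which the arm holds its last target.

### The job

Draw the slide gate of the coupon hopper all the way out to its end stop, so that the board coupon drops into the carrier standing under the chute, and leave the gate out. Slide the carrier along the bench by its T-shaped pull until it is clear of the hopper, let go of the pull (it is for sliding only, never for lifting), then take the carrier across its body, keep it level and set it gently on top of the stack of filled carriers, clipped corner over clipped corner, so that its skirt seats all round over the rim below. Leave the stack where it stands and the other things on the bench alone.

Things in the scene. Friction and masses are not known exactly. Their poses are not given: they have to be found in the camera images.
- hopper: grey sheet-steel coupon hopper, fixed; origin on the bench under the chute's middle; own -x is its front, own +y its open side. 100 mm high; front wall 31 mm in front of the origin, sides 66 mm from it; mouth flared to the back (60 mm), sight slot in front. The carrier stands in it between two 5 mm high foot rails (along own y, under 1 mm play) and can leave only along own +y.
- gate (a joint): travel of the steel slide gate in m: 0 shut, 0.064 fully drawn, where its ears meet two stop bolts. It slides level along the hopper's own -x, stays where it is left and takes about 4 N to move (1 N more per 0.08 m/s). The plate is polished. The coupon lies flat on it and falls in the last third of the travel.
- gate_handle (a point): centre of the gate's bow handle: a level dark bar 10 mm thick, 68 mm long along own y, 71 mm above the bench and 28 mm above the flat gate plate, on a post at each end. Own -x is the way to draw. With the gate shut the bar is 96 mm in front of the hopper's origin, 65 mm from its front wall, free to both sides and above.
- coupon_mid (a point): centre of the grey board coupon in the hopper, 54 (own x) x 102 (own y) x 13 mm, about 0.06 kg. It rests on the gate and drops 33 mm into the carrier's pocket.
- carrier_mid (a point): centre of the carrier that stands under the chute, half-way up (16 mm over its foot): grey plastic tray, 137 (own x) x 68 (own y) x 32 mm, 0.2 kg, slippery inside. Ribbed grip pads at mid-length of the long sides, 40 mm long, 67 mm over both, 8 to 22 mm over the foot: grasp there along own y from above. Must be slid about 0.14 m from the start for a hand to have room beside the hopper.
- carrier_corner (a point): top rim of the carrier (32 mm over its foot) at its only clipped corner (45 degrees, 14 mm): 58 mm along own -x and 24 mm along own +y from its centre.
- carrier_grip (a point): where to take the carrier's T-shaped steel pull: centre of its level stem, 10 mm wide (own y) and 10 mm high, 15 mm above the bench, 113 mm from the carrier's centre on its own -x side; the cross bar (40 mm long, 9 mm thick) is 15 mm farther out. At the start it is about 55 mm outside the hopper's open side. Slide the carrier out along own -x.
- carrier_pocket (a point): on the carrier's inner floor under the middle of the coupon pocket: 10 mm over the foot, 9 mm along own +x from the centre. The pocket is 109 x 58 mm and 22 mm deep.
- stack_top_mid (a point): centre, half-way up, of the upper of two filled carriers stacked on the bench, same shape and axes as the carrier. A carrier seated on it has the same direction and is 24 mm higher; its skirt then reaches 8 mm down over the rim, with about 1.3 mm play all round (2 mm at the skirt's flared lower edge). Turned end for end it cannot seat.
- stack_top_corner (a point): rim of the upper stacked carrier at its clipped corner, as point carrier_corner.
- carrier: the carrier under the hopper; origin in the centre of its foot, axes as point carrier_mid.
- carrier_pull: the T-shaped steel pull, fixed to the carrier (origin and axes are the carrier's).
- stack_low: lower carrier of the stack; origin in the centre of its foot, on the bench.
- marker_black: bystander: a pen, 138 mm, on the bench near the robot.
- caliper: bystander: a digital caliper, 232 mm, on the bench.
- sample_1: bystander: a loose longer sample of board, 54 x 151 x 13 mm, on the bench.
- screwdriver: bystander: a screwdriver, 205 mm, on the bench.

How it is judged (in metres and radians):
On the way, in this order (a step that is already met when the one before it is completed fails the run):
1. the gate is drawn to its end stop and the coupon lies flat in the carrier, which still stands under the chute (value of joint gate above 0.06 m and horizontal distance between coupon_mid and carrier_pocket below 0.012 m and z of coupon_mid in the frame of carrier_pocket between 0.003 and 0.011 m and angle between the z axis of coupon_mid and the z axis of carrier_pocket, either way round below 0.1 rad and distance of carrier from where it was at the start of the episode below 0.03 m), for 0.2 s.
2. the carrier, with the coupon in it, has been slid out along the bench and let go (distance of carrier from where it was at the start of the episode above 0.08 m and height (world z) of carrier below 0.006 m and horizontal distance between coupon_mid and carrier_pocket below 0.012 m and z of coupon_mid in the frame of carrier_pocket between 0.003 and 0.011 m and angle between the z axis of coupon_mid and the z axis of carrier_pocket, either way round below 0.1 rad and angle between carrier_mid's own z axis and vertical below 0.06 rad and contact force between the fingers and carrier below 0.3 N), for 0.15 s.
At the end, for the whole second after the job is handed in: Gate within 4 mm of its end stop; carrier at rest, 24 mm (-2.5/+2.2) above the upper stacked carrier, centres within 5 mm, clipped corners within 7 mm seen from above, level to 0.05 rad; coupon flat in its pocket (within 12 mm of the middle); stack below upright and seated (value of joint gate above 0.06 m and horizontal distance between coupon_mid and carrier_pocket below 0.012 m and z of coupon_mid in the frame of carrier_pocket between 0.003 and 0.011 m and angle between the z axis of coupon_mid and the z axis of carrier_pocket, either way round below 0.1 rad and z of carrier_mid in the frame of stack_top_mid between 0.0215 and 0.0262 m and horizontal distance between carrier_mid and stack_top_mid below 0.005 m and horizontal distance between carrier_corner and stack_top_corner below 0.007 m and angle between carrier_mid's own z axis and vertical below 0.05 rad and height (world z) of stack_top_mid between 0.0375 and 0.0425 m and angle between stack_top_mid's own z axis and vertical below 0.04 rad and linear speed of carrier below 0.02 m/s and angular speed of carrier below 0.1 rad/s); the robot touches nothing.
It fails at once if the carrier is lifted off the bench by its T-shaped pull (contact force between the fingers and carrier_pull above 1 N and height (world z) of carrier_mid above 0.03 m).
It fails at once if the carrier is dropped (falls free at more than 0.4 m/s) (contact force between the fingers and carrier below 0.05 N and linear speed of carrier above 0.4 m/s).
It fails at once if the carrier is tipped by more than 0.45 rad (angle between carrier_mid's own z axis and vertical above 0.45 rad).
It fails at once if the stack is shifted by more than 30 mm (distance of stack_low from where it was at the start of the episode above 0.03 m).
It fails at once if a bystander (pen, caliper, loose sample or screwdriver) is moved by more than 30 mm (distance of any of marker_black, caliper, sample_1, screwdriver from where it was at the start of the episode above 0.03 m).
It also fails if it takes over 51 s, if anything falls off the work surface, if the arm or the gripper's body presses on something with over 40 N, if the wrist force passes 120 N, or if a joint passes its speed limit or range.

## Working session

There is one attempt and no reset: what is moved stays moved. The work goes in short steps, Python scripts to look and compute and a shell command to move; the robot and the scene stay as the last step left them, time stands still between calls to the robot, and variables do not carry over. Pictures are saved under pics/ and viewed, and the job is handed in when it is done.

```bash
ls; mkdir -p pics; cat > h.py <<'E'
import numpy as np, cv2
from workcell import bot, camera, ticket
from scipy.spatial.transform import Rotation as R
def snap(name,fn):
    o=bot.get_obs(); c=camera(name); np.savez(f'{fn}.npz',**{k:np.asarray(v) for k,v in c.items()},ee=o['ee_pos'],rot=o['tcp_rot'])
    cv2.imwrite(f'pics/{fn}.png',c['frame'][:,:,::-1]); return load(fn)
def load(fn):
    d=dict(np.load(f'{fn}.npz'))
    if 'extrinsics' in d: d['c2w']=np.linalg.inv(d['extrinsics'])
    else:
        T=np.eye(4);T[:3,:3]=R.from_euler('xyz',d['rot'],degrees=True).as_matrix();T[:3,3]=d['ee']; d['c2w']=T@d['mount']
    return d
def cloud(d):
    z=d['range_z'];v,u=np.mgrid[:z.shape[0],:z.shape[1]]
    p=np.stack([(u-d['cx'])/d['fx']*z,-(v-d['cy'])/d['fy']*z,-z,np.ones_like(z)],-1)
    w=p@d['c2w'].T; w=w[...,:3]; w[z<=0]=np.nan; return w
def onplane(d,u,v,h):
    r=d['c2w'][:3,:3]@np.array([(u-d['cx'])/d['fx'],-(v-d['cy'])/d['fy'],-1]);o=d['c2w'][:3,3]
    return o+r*(h-o[2])/r[2]
E
python3 - <<'E'
from h import *
print(bot.get_obs())
for n in ['scene','side','wrist']:
    d=snap(n,n+'0'); print(n,d['fx'],d['fy'],d['cx'],d['cy'],[k for k in d],d['c2w'].round(3).tolist())
E
```

```text
pics
{'time': 0.0, 'q': array([-7.44249241e+01,  5.01364594e+00,  1.00329317e+01,  9.50988197e+01,
        9.26322321e-04,  8.99992829e+01]), 'qd': array([ 0.05647654,  0.15789882,  0.05368836, -0.08197424,  0.04426069,
       -0.02954594]), 'joint_efforts': array([ 1.35141348e-03, -5.20400620e+01,  4.64796853e+01,  1.67515530e-02,
        1.65986648e-05,  8.98077388e-06]), 'ee_pos': array([ 0.14761813, -0.52958092,  0.230545  ]), 'tcp_rot': array([-1.79920466e+02, -9.27316914e-04,  1.55757918e+01]), 'wrist_force': array([ 0.45642791, -0.1939106 , -0.49614246]), 'torque': array([0.01916887, 0.01891057, 0.02185456]), 'opening': 0.08539960878146143}
scene 411.9998361787797 411.9998361787797 251.0027308841799 190.88410373090778 ['frame', 'range_z', 'fx', 'fy', 'cx', 'cy', 'extrinsics', 'ee', 'rot', 'c2w'] [[-0.675, 0.421, -0.605, -0.278], [-0.737, -0.408, 0.538, 0.707], [-0.02, 0.81, 0.586, 0.909], [0.0, 0.0, 0.0, 1.0]]
side 350.9067304280225 350.9067304280225 256.5324878764961 188.73892008331708 ['frame', 'range_z', 'fx', 'fy', 'cx', 'cy', 'extrinsics', 'ee', 'rot', 'c2w'] [[0.979, 0.095, -0.178, 0.367], [-0.201, 0.558, -0.805, -0.995], [0.023, 0.824, 0.566, 0.754], [0.0, 0.0, 0.0, 1.0]]
wrist 293.1808531195558 293.1808531195558 258.35755872265565 193.27632377226413 ['frame', 'range_z', 'fx', 'fy', 'cx', 'cy', 'mount', 'ee', 'rot', 'c2w'] [[0.268, 0.92, 0.284, 0.22], [-0.963, 0.257, 0.077, -0.509], [-0.002, -0.294, 0.956, 0.374], [0.0, 0.0, 0.0, 1.0]]
```

View pics/scene0.png

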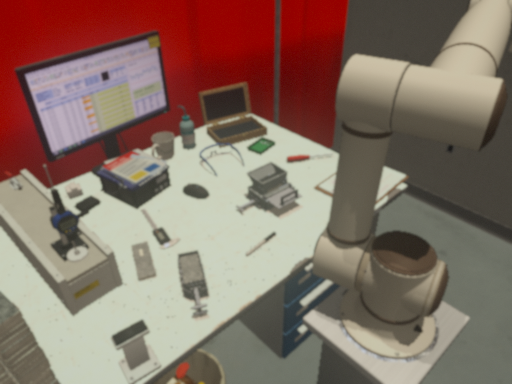

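View pics/side0.png

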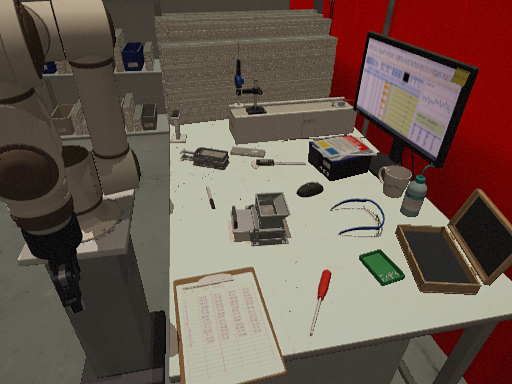

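View pics/wrist0.png

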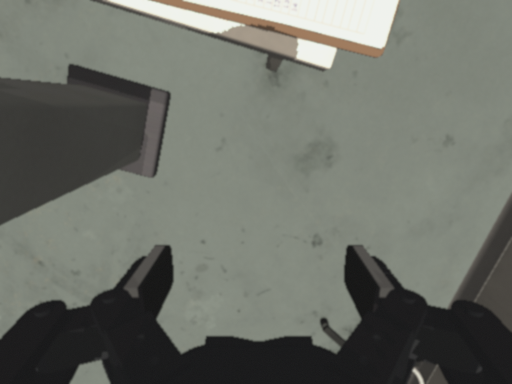

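```bash
python3 - <<'E'
from h import *
s=load('scene0');i=load('side0')
a=cv2.resize(s['frame'][150:230,220:320],None,fx=5,fy=5,interpolation=cv2.INTER_CUBIC)
b=cv2.resize(s['frame'][240:330,160:230],None,fx=5,fy=5,interpolation=cv2.INTER_CUBIC)
c=cv2.resize(i['frame'][180:260,210:310],None,fx=5,fy=5,interpolation=cv2.INTER_CUBIC)
e=cv2.resize(i['frame'][135:215,170:310],None,fx=5,fy=5,interpolation=cv2.INTER_CUBIC)
for n,x in zip('abce',(a,b,c,e)): cv2.imwrite(f'pics/z_{n}.png',x[:,:,::-1])
W=cloud(s);V=cloud(i)
for u,v in [(268,170),(270,185),(243,209),(200,312),(190,265),(260,243),(145,260),(160,235),(310,157)]: print(u,v,W[v,u].round(3))
print()
for u,v in [(270,200),(243,212),(285,240),(207,158),(188,155),(211,197),(247,152),(280,163),(321,290),(262,225)]: print(u,v,V[v,u].round(3))
E
```

```text
268 170 [ 0.627 -0.183  0.084]
270 185 [ 0.558 -0.126  0.08 ]
243 209 [ 0.577 -0.014  0.023]
200 312 [0.332 0.354 0.022]
190 265 [0.465 0.287 0.049]
260 243 [0.422 0.052 0.011]
145 260 [0.607 0.357 0.013]
160 235 [0.672 0.263 0.013]
310 157 [ 0.666 -0.47   0.001]

270 200 [ 0.612 -0.099  0.074]
243 212 [ 0.521 -0.109  0.044]
285 240 [ 0.633 -0.225  0.008]
207 158 [0.436 0.267 0.043]
188 155 [0.362 0.34  0.023]
211 197 [0.429 0.036 0.012]
247 152 [0.616 0.343 0.014]
280 163 [0.742 0.249 0.001]
321 290 [ 0.671 -0.438  0.02 ]
262 225 [ 0.563 -0.205  0.062]
```

View pics/z_a.png

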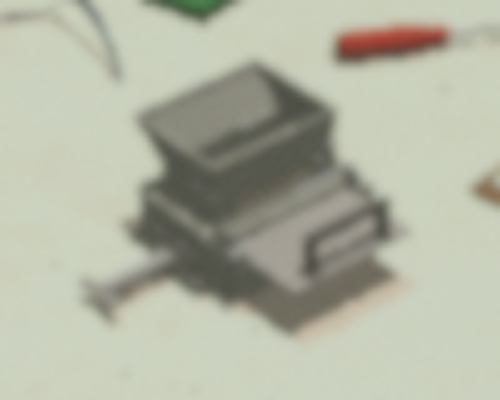

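View pics/z_b.png

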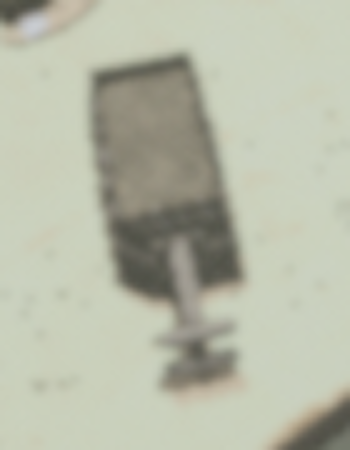

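View pics/z_c.png

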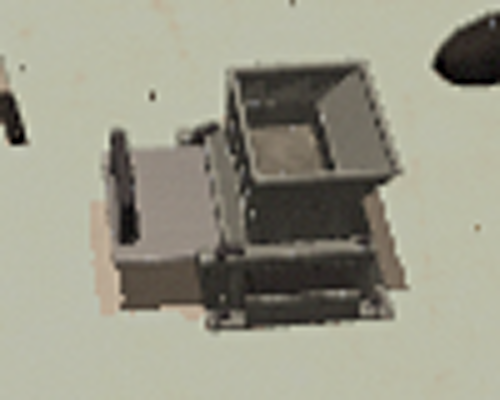

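View pics/z_e.png

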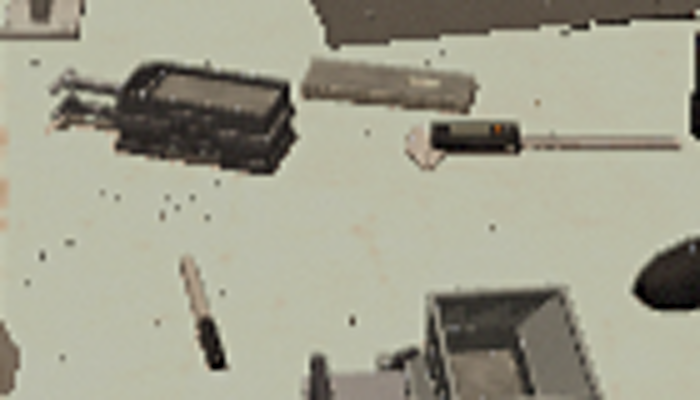

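The scene view shows the hopper at about (270,185), its handle facing the robot and its T-pull at (243,209) pointing to +y. The stack is at (190,275) with its pulls at (200,312). The handle is near x 0.50. I'll move above the hopper for a closer look.

```bash
python3 -m jog '{"turn":[[0,0,0.93],[0,0,0.93],[0,0,0.93],[0,0,0.93],[0,0,0.93],[0,0,0.93],[0,0,0.93],[0,0,0.93],[0,0,0.93],[0,0,0.93]],"delta_pos":[[0.7,0.86,0.12],[0.7,0.86,0.12],[0.7,0.86,0.12],[0.7,0.86,0.12],[0.7,0.86,0.12],[0.7,0.86,0.12],[0.7,0.86,0.12],[0.7,0.86,0.12],[0.7,0.86,0.12],[0.7,0.86,0.12]],"hand":[1,1,1,1,1,1,1,1,1,1]}'
python3 - <<'E'
from h import *
d=snap('wrist','w1');o=bot.get_obs();print(o['time'],o['q'].round(1),o['qd'].round(1),o['ee_pos'],o['tcp_rot'],o['opening'])
E
```

```text
time: 1.15
ee_pos: [0.4623, -0.1423, 0.2853]
tcp_rot: [180.0, 0.0, 90.3]
wrist_force: [1.1, -1.1, 0.1]
opening: 0.0856
1.2 [-1.65e+01 -2.30e+00  8.70e+00  1.01e+02  1.00e-01  7.25e+01] [-6.  -1.3 -2.4 -0.9 -0.8  3. ] [ 0.46589024 -0.13765962  0.2851375 ] [ 1.79905235e+02 -1.22615135e-01  9.09721096e+01] 0.08509119356217083
```

View pics/w1.png

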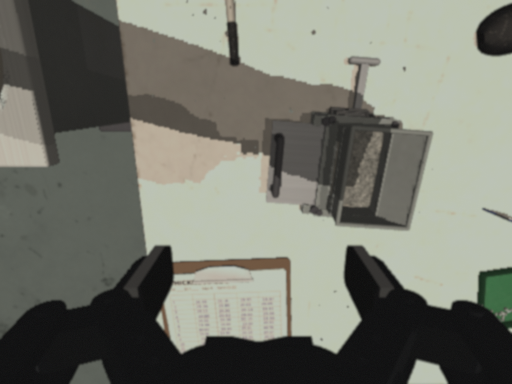

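The wrist view shows the handle bar at about (277,135–198) and the T-pull at (362,62–105). The arm was still settling, so I'll snap again and measure.

```bash
python3 - <<'E'
from h import *
snap('wrist','t');d=snap('wrist','w2');print(d['ee'],d['rot'],bot.get_obs()['qd'].round(2))
W=cloud(d)
g=cv2.resize(d['frame'][40:240,250:450],None,fx=3,fy=3,interpolation=cv2.INTER_CUBIC);cv2.imwrite('pics/w2z.png',g[:,:,::-1])
X=W[...,0];Y=W[...,1];Z=W[...,2]
def fit(m,n):
    p=W[m];c=p.mean(0);u,s,vt=np.linalg.svd((p-c)[:,:2],full_matrices=False)
    r=cv2.minAreaRect(p[:,:2].astype(np.float32)*1000)
    print(n,len(p),'mean',c.round(4),'axis deg',np.degrees(np.arctan2(vt[0,1],vt[0,0])).round(2),'rect',np.round(r[0],1),np.round(r[1],1),round(r[2],2))
roi=(X>.4)&(X<.75)&(Y>-.3)&(Y<.06)
for nm,lo,hi,xr in [('bar',.066,.082,(.4,.53)),('plate',.035,.056,(.4,.56)),('pull',.009,.03,(.4,.75))]:
    m=roi&(Z>lo)&(Z<hi)&(X>xr[0])&(X<xr[1])
    if nm=='pull': m&=(Y>-0.05)
    n,l,st,_=cv2.connectedComponentsWithStats(m.astype(np.uint8))
    for k in range(1,n):
        if st[k,4]>40: fit(l==k,nm+str(st[k]))
E
```

```text
[ 0.4641137  -0.14013824  0.2847753 ] [ 1.79989058e+02 -6.11915531e-02  9.05559848e+01] [-3.79 -1.19 -1.37  0.29 -0.69  0.56]
bar[270 138  13  62 485] 485 mean [ 0.4859 -0.1408  0.0754] axis deg -93.84 rect [ 486. -142.] [76.3  9.9] 86.21
plate[ 264  117   72  102 5176] 5176 mean [ 0.5233 -0.1432  0.0456] axis deg -89.92 rect [ 516.3 -147.2] [135.9  87.4] 89.65
pull[225   0  14  68 582] 582 mean [0.4278 0.0192 0.0119] axis deg -85.89 rect [427.6  19.6] [12.2 77.1] 4.26
pull[479  26  10  23 145] 145 mean [0.7478 0.0201 0.0139] axis deg -88.62 rect [747.3  19.6] [ 5.2 26.1] 0.07
pull[348  59  32  35 482] 482 mean [ 0.5967 -0.0244  0.0196] axis deg -94.47 rect [596.9 -29.6] [41.1 40.4] 85.06
```

View pics/w2z.png

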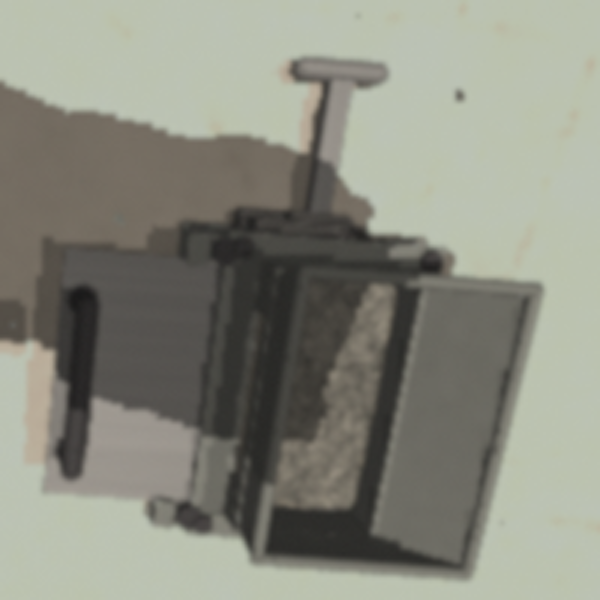

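```bash
python3 -m jog '{"turn":[[0,0,-0.27],[0,0,-0.27],[0,0,0],[0,0,0],[0,0,0],[0,0,0],[0,0,0],[0,0,0],[0,0,0],[0,0,0]],"delta_pos":[[0.22,-0.02,-0.4],[0.22,-0.02,-0.6],[0,0,-0.6],[0,0,-0.6],[0,0,-0.6],[0,0,-0.5],[0,0,-0.3],[0,0,0],[0,0,0],[0,0,0]],"hand":[0,0,0,0,0,0,0,0,0,0]}' 40
python3 - <<'E'
from h import *
d=snap('wrist','w3');print(d['ee'],d['rot'],bot.get_obs()['opening'])
W=cloud(d);X,Y,Z=W[...,0],W[...,1],W[...,2]
m=(X>.4)&(X<.53)&(Y>-.3)&(Y<.06)&(Z>.066)&(Z<.082)
n,l,st,_=cv2.connectedComponentsWithStats(m.astype(np.uint8))
for k in range(1,n):
    if st[k,4]>60:
        p=W[l==k];print(st[k],p.mean(0).round(4),cv2.minAreaRect(p[:,:2].astype(np.float32)*1000))
E
```

```text
time: 2.3
ee_pos: [0.4841, -0.1467, 0.1066]
tcp_rot: [179.9, 0.0, 85.6]
wrist_force: [0.0, -0.2, 0.8]
opening: 0.0428
[ 0.4841035  -0.14672406  0.10663832] [1.79879028e+02 2.84550033e-02 8.56228992e+01] 0.042785382106608934
[ 253  159   16  114 1673] [ 0.486  -0.1392  0.0753] ((485.70172119140625, -142.60194396972656), (77.24275970458984, 9.525227546691895), 86.08482360839844)
```

View pics/w3.png

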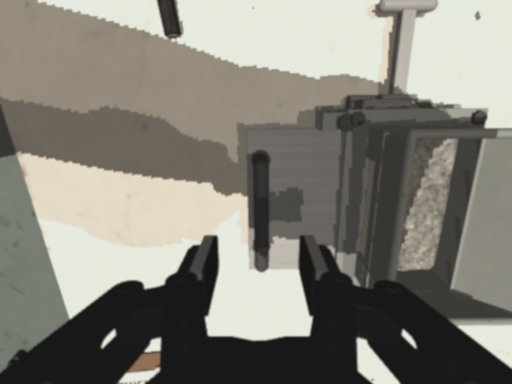

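```bash
python3 -m jog '{"turn":[[0,0,0],[0,0,0],[0,0,0],[0,0,0],[0,0,0],[0,0,0],[0,0,0],[0,0,0],[0,0,0],[0,0,0]],"delta_pos":[[0.03,0.07,-0.3],[0,0,-0.3],[0,0,-0.25],[0,0,-0.17],[0,0,0],[0,0,0],[0,0,0],[0,0,0],[0,0,0],[0,0,0]],"hand":[0,0,0,0,0,-1,-1,-1,-1,-1]}' 40
python3 -c "
from h import *
d=snap('wrist','w4');o=bot.get_obs();print(o['ee_pos'],o['tcp_rot'],o['wrist_force'],o['opening'])"
```

```text
time: 3.35
ee_pos: [0.4854, -0.1429, 0.0548]
tcp_rot: [179.9, 0.0, 85.7]
wrist_force: [-0.2, 0.5, 4.2]
opening: 0.0087
[ 0.48538801 -0.1429135   0.05475943] [1.79930019e+02 1.79851304e-02 8.56572852e+01] [ 0.09373037 -0.13959385  6.04381327] 0.008660573531305771
```

View pics/w4.png

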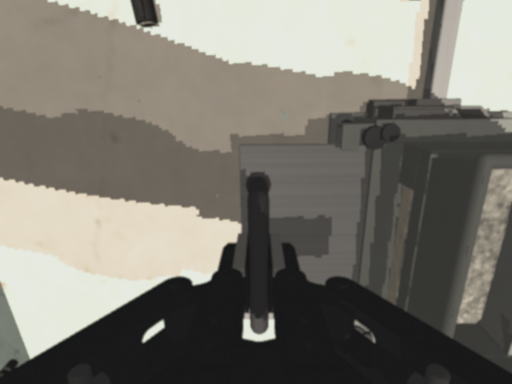

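The bar is between the pads (opening 8.7 mm). Drawing 66 mm along (-0.998, 0.068).

```bash
python3 -m jog '{"turn":[[0,0,0],[0,0,0],[0,0,0],[0,0,0],[0,0,0],[0,0,0],[0,0,0],[0,0,0],[0,0,0],[0,0,0]],"delta_pos":[[-0.12,0.008,0],[-0.16,0.011,0],[-0.16,0.011,0],[-0.16,0.011,0],[-0.16,0.011,0],[-0.16,0.011,0],[-0.16,0.011,0],[-0.13,0.009,0],[-0.11,0.008,0],[0,0,0]],"hand":[-1,-1,-1,-1,-1,-1,-1,-1,-1,-1]}'
python3 -c "
from h import *
d=snap('wrist','w5');o=bot.get_obs();print(o['ee_pos'],o['tcp_rot'],o['wrist_force'],o['opening'])"
```

```text
time: 4.4
ee_pos: [0.4292, -0.1392, 0.0553]
tcp_rot: [178.7, -0.0, 85.7]
wrist_force: [65.1, -3.1, -34.2]
opening: 0.0084
[ 0.42919595 -0.13915641  0.05528146] [ 1.78697207e+02 -1.99977715e-02  8.57515975e+01] [ 64.55075999  -3.30667222 -33.33422832] 0.008492765315293197
```

View pics/w5.png

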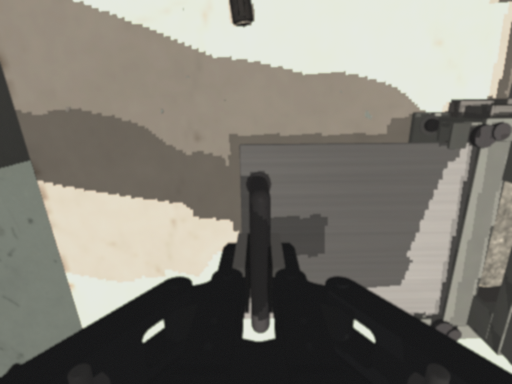

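```bash
python3 - <<'E'
from h import *
d=load('w5');W=cloud(d);X,Y,Z=W[...,0],W[...,1],W[...,2]
m=(X>.38)&(X<.53)&(Y>-.3)&(Y<.06)&(Z>.066)&(Z<.082)
n,l,st,_=cv2.connectedComponentsWithStats(m.astype(np.uint8))
for k in range(1,n):
    if st[k,4]>60:
        p=W[l==k];print(st[k],p.mean(0).round(4),cv2.minAreaRect(p[:,:2].astype(np.float32)*1000))
for u,v in [(500,220),(495,260),(505,240),(240,200),(243,240)]: print(W[v,u].round(4))
w4=cloud(load('w4'))
print([w4[v,u].round(4) for u,v in [(500,220),(495,260),(505,240),(240,200),(245,240)]])
s=snap('side','s5');c=cv2.resize(s['frame'][180:260,200:310],None,fx=6,fy=6,interpolation=cv2.INTER_CUBIC);cv2.imwrite('pics/s5z.png',c[:,:,::-1])
E
```

```text
[ 219  186   79  148 3639] [ 0.4292 -0.1322  0.0752] ((430.610595703125, -137.89752197265625), (34.06781768798828, 73.1842041015625), 14.122594833374023)
[ 0.5876 -0.148   0.024 ]
[ 0.5891 -0.1776  0.024 ]
[ 0.5928 -0.1625  0.0246]
[ 0.4179 -0.1279  0.0008]
[ 0.4219 -0.1271  0.0667]
[array([ 0.6115, -0.1344,  0.0568]), array([ 0.6128, -0.158 ,  0.0565]), array([nan, nan, nan]), array([ 0.473 , -0.1313,  0.0013]), array([ 0.4794, -0.1306,  0.067 ])]
```

View pics/s5z.png

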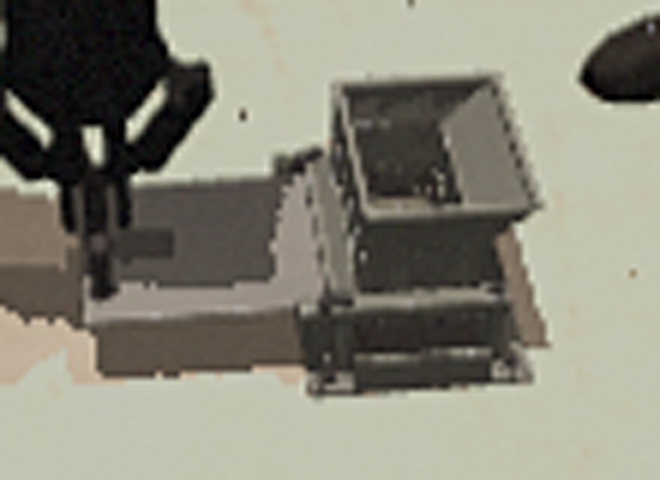

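```bash
python3 - <<'E'
from h import *
d=load('w5');c=cv2.resize(d['frame'][80:350,380:512],None,fx=2.2,fy=2.2,interpolation=cv2.INTER_CUBIC)
e=load('w4');c2=cv2.resize(e['frame'][80:350,320:452],None,fx=2.2,fy=2.2,interpolation=cv2.INTER_CUBIC)
cv2.imwrite('pics/w5z.png',np.clip(np.hstack([c2,c])[:,:,::-1]*1.5,0,255))
print(bot.get_obs()['torque'],bot.get_obs()['q'])
# hopper profile along its x through w2
d=load('w2');W=cloud(d);a=np.radians(-3.9);h=np.array([np.cos(a),np.sin(a)]);B=np.array([.4858,-.142])
P=W.reshape(-1,3);P=P[~np.isnan(P[:,0])];s=(P[:,:2]-B)@h;t=(P[:,:2]-B)@np.array([-h[1],h[0]])
for s0 in np.arange(-.03,.20,.005):
    q=P[(abs(s-s0)<.0025)&(abs(t)<.03)]; 
    if len(q): print(round(s0,3),np.percentile(q[:,2],[5,50,95]).round(3))
E
```

```text
[ -0.66283265 -12.15517149   0.08179501] [-18.16930965  -9.64384022 -23.55596258  74.84214694   0.32717642
  76.07730048]
-0.03 [0.    0.367 0.373]
-0.025 [0.    0.367 0.373]
-0.02 [0.    0.367 0.374]
-0.015 [0.    0.367 0.374]
-0.01 [0.001 0.368 0.381]
-0.005 [0.043 0.371 0.38 ]
0.0 [0.076 0.372 0.379]
0.005 [0.076 0.37  0.378]
0.01 [0.043 0.365 0.373]
0.015 [0.043 0.364 0.368]
0.02 [0.044 0.326 0.361]
0.025 [0.043 0.34  0.356]
0.03 [0.043 0.349 0.352]
0.035 [0.044 0.352 0.373]
0.04 [0.044 0.354 0.369]
0.045 [0.044 0.355 0.364]
0.05 [0.043 0.352 0.359]
0.055 [0.042 0.044 0.045]
0.06 [0.043 0.05  0.052]
0.065 [0.049 0.051 0.052]
0.07 [0.049 0.051 0.071]
0.075 [0.049 0.086 0.103]
0.08 [0.043 0.102 0.102]
0.09 [0.058 0.058 0.058]
0.095 [0.055 0.057 0.058]
0.1 [0.055 0.057 0.058]
0.105 [0.056 0.057 0.058]
0.11 [0.056 0.057 0.058]
0.115 [0.055 0.056 0.058]
0.12 [0.055 0.057 0.058]
0.125 [0.055 0.057 0.058]
0.13 [0.053 0.062 0.075]
0.135 [0.074 0.076 0.078]
0.14 [0.078 0.08  0.083]
0.145 [0.083 0.085 0.088]
0.15 [0.087 0.09  0.092]
0.155 [0.092 0.094 0.097]
0.16 [0.096 0.101 0.104]
0.165 [0.101 0.102 0.103][ WARN:0@0.973] global loadsave.cpp:1063 imwrite_ Unsupported depth image for selected encoder is fallbacked to CV_8U.
```

View pics/w5z.png

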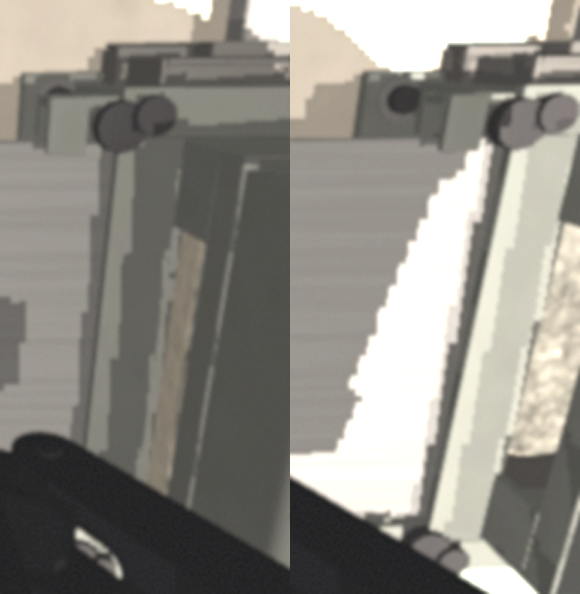

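The coupon has dropped: its top is at z 0.024, as expected. The wall and pull positions put the hopper origin about 103 mm behind the bar's starting point. So the gate began about 7 mm open, and 7 + 57 ≈ 64 mm means it is on its stop, which fits the hard 65 N. I'll relieve the force, let go and lift.

```bash
python3 -m jog '{"turn":[[0,0,0],[0,0,0],[0,0,0],[0,0,0],[0,0,0],[0,0,0],[0,0,0],[0,0,0],[0,0,0],[0,0,0]],"delta_pos":[[0.09,-0.006,0],[0.09,-0.006,0],[0,0,0],[0,0,0],[0,0,0],[0,0,0],[0,0,0],[0,0,0.4],[0,0,0.8],[0,0,0.9]],"hand":[-1,-1,-1,0,0,0,0,0,0,0]}'
python3 -c "
from h import *
o=bot.get_obs();print(o['ee_pos'],o['wrist_force'],o['opening'])
d=snap('wrist','w6')"
```

```text
time: 5.5
ee_pos: [0.4268, -0.1385, 0.1591]
tcp_rot: [-179.8, -0.0, 85.6]
wrist_force: [0.8, -0.0, 0.6]
opening: 0.0428
[ 0.42679472 -0.13851255  0.15910993] [ 8.27119322e-01 -5.21902885e-04  6.40336951e-01] 0.04281339893614365
```

View pics/w6.png

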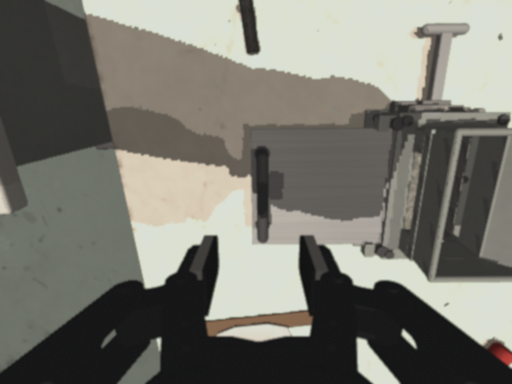

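```bash
python3 -m jog '{"turn":[[0,0,0],[0,0,0],[0,0,0],[0,0,0],[0,0,0],[0,0,0],[0,0,0],[0,0,0],[0,0,0],[0,0,0]],"delta_pos":[[0.3,0.2,0.3],[0.6,0.4,0.2],[0.6,0.4,0],[0.6,0.4,0],[0.6,0.4,0],[0.5,0.3,0],[0.2,0.06,0],[0,0,0],[0,0,0],[0,0,0]],"hand":[0,0,0,0,0,0,0,0,0,0]}'
python3 - <<'E'
from h import *
d6=load('w6');W=cloud(d6);X,Y,Z=W[...,0],W[...,1],W[...,2]
m=(X>.38)&(X<.47)&(Y>-.2)&(Y<-.06)&(Z>.066)&(Z<.082)
p=W[m];print('bar',p.mean(0),cv2.minAreaRect(p[:,:2].astype(np.float32)*1000))
d=snap('wrist','w7');print(d['ee'],d['rot'])
W=cloud(d);X,Y,Z=W[...,0],W[...,1],W[...,2]
m=(X>.55)&(X<.65)&(Y>-.055)&(Y<.05)&(Z>.009)&(Z<.03)
n,l,st,_=cv2.connectedComponentsWithStats(m.astype(np.uint8))
for k in range(1,n):
    if st[k,4]>60:
        p=W[l==k];print(st[k],p.mean(0).round(4),p.min(0).round(4),p.max(0).round(4))
        for y0 in np.arange(-.055,.03,.005):
            q=p[abs(p[:,1]-y0)<.0025]
            if len(q):print(round(y0,3),len(q),q[:,0].min().round(4),q[:,0].max().round(4),np.median(q[:,2]).round(4))
E
```

```text
time: 6.55
ee_pos: [0.5971, -0.0316, 0.1845]
tcp_rot: [180.0, 0.0, 85.6]
wrist_force: [0.7, 0.0, 0.2]
opening: 0.0427
bar [ 0.42968718 -0.13597031  0.07532423] ((429.39434814453125, -137.977783203125), (76.30308532714844, 9.657271385192871), 86.2037124633789)
[ 0.59712833 -0.03157571  0.18445197] [1.79995888e+02 6.63266242e-03 8.56024119e+01]
[240 156  38  43 605] [ 0.5978 -0.0245  0.02  ] [ 0.5785 -0.0549  0.0161] [ 0.6183 -0.0081  0.0226]
-0.055 20 0.5914 0.6003 0.0207
-0.05 36 0.5916 0.6007 0.0208
-0.045 43 0.592 0.601 0.0207
-0.04 38 0.5924 0.6014 0.0206
-0.035 42 0.5928 0.6017 0.0205
-0.03 40 0.5932 0.6021 0.0209
-0.025 43 0.5935 0.6025 0.021
-0.02 52 0.5929 0.6158 0.0206
-0.015 150 0.5785 0.6182 0.0198
-0.01 141 0.5786 0.6183 0.019
```

View pics/w7.png

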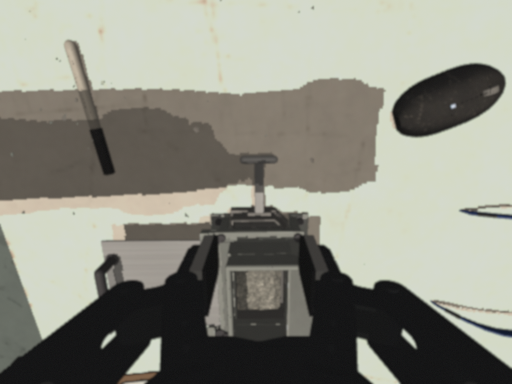

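```bash
python3 - <<'E'
from h import *
for f in ['w3','w2','w6']:
    W=cloud(load(f));X,Y,Z=W[...,0],W[...,1],W[...,2]
    for lo,hi in [(.07,.08),(.08,.09),(.09,.11)]:
        m=(X>.54)&(X<.72)&(Y>-.25)&(Y<.0)&(Z>lo)&(Z<hi); print(f,lo,m.sum(),np.percentile(Y[m],[98,99.5,100]).round(4) if m.sum() else '')
E
```

```text
w3 0.07 5501 [-0.0965 -0.0923 -0.0915]
w3 0.08 5694 [-0.0986 -0.0932 -0.0911]
w3 0.09 5583 [-0.0904 -0.0895 -0.0888]
w2 0.07 1247 [-0.0999 -0.0933 -0.0921]
w2 0.08 1507 [-0.1005 -0.0946 -0.0913]
w2 0.09 3043 [-0.0917 -0.0899 -0.0888]
w6 0.07 3569 [-0.0953 -0.0922 -0.0916]
w6 0.08 2336 [-0.0947 -0.092  -0.091 ]
w6 0.09 3765 [-0.0903 -0.0893 -0.0888]
```

Above 70 mm the hopper ends at y ≈ -0.089, so there is room. I'll descend to the pull and grip it.

```bash
python3 -m jog '{"turn":[[0,0,0],[0,0,0],[0,0,0],[0,0,0],[0,0,0],[0,0,0],[0,0,0],[0,0,0],[0,0,0],[0,0,0]],"delta_pos":[[0.01,0.03,-0.6],[0,0,-0.7],[0,0,-0.7],[0,0,-0.7],[0,0,-0.4],[0,0,-0.3],[0,0,-0.15],[0,0,0],[0,0,0],[0,0,0]],"hand":[0,0,0,0,0,0,0,0,-1,-1]}' 40
python3 -m jog '{"turn":[[0,0,0],[0,0,0],[0,0,0],[0,0,0],[0,0,0],[0,0,0],[0,0,0],[0,0,0],[0,0,0],[0,0,0]],"delta_pos":[[0,0,0],[0,0,0],[0,0,0],[0,0,0],[0,0,0],[0,0,0],[0,0,0],[0,0,0],[0,0,0],[0,0,0]],"hand":[-1,-1,-1,-1,-1,-1,-1,-1,-1,-1]}' 40
python3 -c "
from h import *
d=snap('wrist','w8')"
```

```text
time: 7.6
ee_pos: [0.5992, -0.0295, 0.0079]
tcp_rot: [179.9, 0.0, 85.6]
wrist_force: [0.1, -0.7, 0.1]
opening: 0.0143
time: 8.6
ee_pos: [0.5991, -0.0293, 0.0076]
tcp_rot: [179.9, 0.0, 85.7]
wrist_force: [-1.1, -0.8, 5.6]
opening: 0.0086
```

View pics/w8.png

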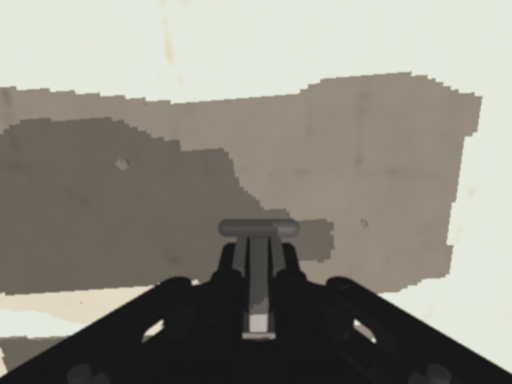

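```bash
python3 -m jog '{"turn":[[0,0,0],[0,0,0],[0,0,0],[0,0,0],[0,0,0],[0,0,0],[0,0,0],[0,0,0],[0,0,0],[0,0,0]],"delta_pos":[[0.01,0.15,0],[0.02,0.3,0],[0.025,0.35,0],[0.025,0.35,0],[0.025,0.35,0],[0.025,0.35,0],[0.025,0.35,0],[0.025,0.35,0],[0.02,0.3,0],[0.01,0.15,0]],"hand":[-1,-1,-1,-1,-1,-1,-1,-1,-1,-1]}' 40
python3 -c "
from h import *
d=snap('scene','s9');d=snap('side','i9');print(bot.get_obs()['ee_pos'],bot.get_obs()['wrist_force'])
W=cloud(d);import numpy as np
cv2.imwrite('pics/i9z.png',cv2.resize(d['frame'][130:260,180:320],None,fx=5,fy=4.6)[:,:,::-1])"
```

```text
time: 9.65
ee_pos: [0.6096, 0.1212, 0.0074]
tcp_rot: [179.9, 0.1, 85.7]
wrist_force: [-0.3, -4.8, 6.3]
opening: 0.0089
[0.60968231 0.12195916 0.00756868] [-0.98411238  3.14675972  7.21758962]
```

View pics/i9z.png

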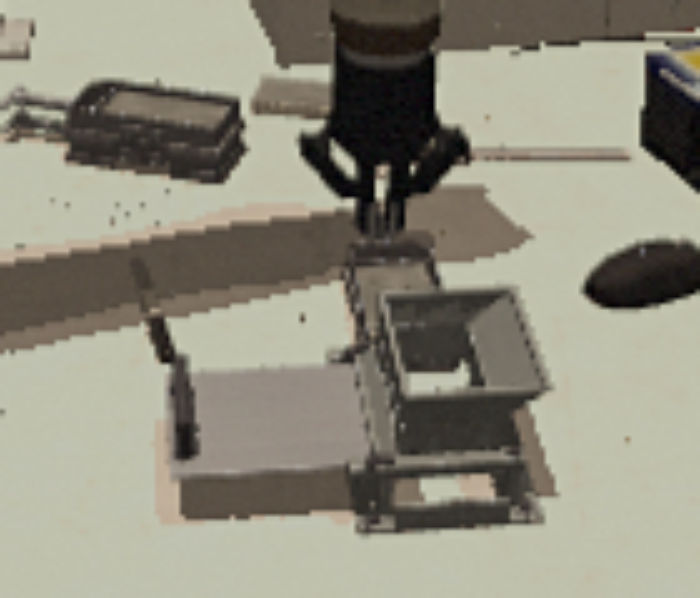

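```bash
python3 -m jog '{"turn":[[0,0,0],[0,0,0],[0,0,0],[0,0,0],[0,0,0],[0,0,0],[0,0,0],[0,0,0],[0,0,0],[0,0,0]],"delta_pos":[[0,0,0],[0,0,0],[0,0,0],[0,0,0],[0,0,0.2],[0,0,0.4],[0,0,0.8],[0,0,0.9],[0,-0.1,0.9],[0,-0.2,0.6]],"hand":[-0.3,-0.3,-0.3,-0.3,-0.3,-0.3,-0.3,-0.3,0.5,1]}'
python3 -m jog '{"turn":[[0,0,0],[0,0,0],[0,0,0],[0,0,0],[0,0,0],[0,0,0],[0,0,0],[0,0,0],[0,0,0],[0,0,0]],"delta_pos":[[-0.05,-0.3,0.1],[-0.05,-0.5,0],[-0.05,-0.5,0],[-0.02,-0.4,0],[0,-0.1,0],[0,0,0],[0,0,0],[0,0,0],[0,0,0],[0,0,0]],"hand":[1,1,1,1,1,1,1,1,1,1]}'
python3 - <<'E'
from h import *
d=snap('wrist','w10');print(d['ee'],d['rot'])
W=cloud(d);X,Y,Z=W[...,0],W[...,1],W[...,2]
for lo,hi in [(.027,.038),(.019,.0265)]:
  m=(X>.53)&(X<.67)&(Y>-.075)&(Y<.16)&(Z>lo)&(Z<hi)
  n,l,st,_=cv2.connectedComponentsWithStats(m.astype(np.uint8))
  for k in range(1,n):
    if st[k,4]>150:
        p=W[l==k];print(lo,st[k],np.median(p,0).round(4),cv2.minAreaRect(p[:,:2].astype(np.float32)*1000))
E
```

```text
time: 10.75
ee_pos: [0.6093, 0.106, 0.2011]
tcp_rot: [179.8, -0.1, 85.7]
wrist_force: [1.3, -0.1, -0.3]
opening: 0.058
time: 11.75
ee_pos: [0.6005, 0.0162, 0.2015]
tcp_rot: [-180.0, -0.0, 85.7]
wrist_force: [-0.6, 0.6, -0.0]
opening: 0.0853
[0.6004563  0.01623922 0.20150058] [-1.79991010e+02 -9.76375258e-04  8.56960370e+01]
0.027 [231 120  58 115 660] [0.598  0.0093 0.0324] ((601.043212890625, 10.853199005126953), (129.60458374023438, 61.17008590698242), 85.7170181274414)
0.019 [241  52  38  68 871] [0.6083 0.1142 0.0207] ((608.340576171875, 108.52537536621094), (65.70866394042969, 37.5291748046875), 85.844482421875)
0.019 [ 233  129   54   98 4172] [0.5988 0.0097 0.0238] ((600.8954467773438, 8.83004379272461), (112.98460388183594, 58.10008239746094), 85.68688201904297)
```

View pics/w10.png

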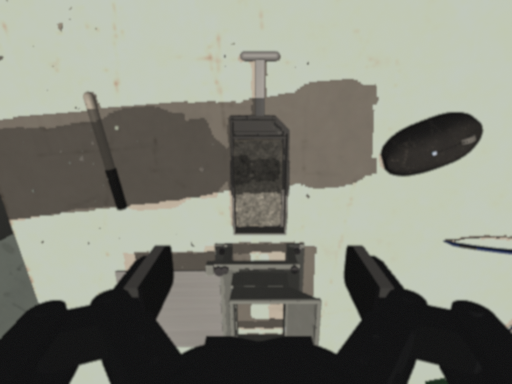

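```bash
python3 - <<'E'
from h import *
for f in ['w10','w7','w6','w3','w4','w8']:
    d=load(f);W=cloud(d);T=np.eye(4);T[:3,:3]=R.from_euler('xyz',d['rot'],degrees=True).as_matrix();T[:3,3]=d['ee']
    P=np.concatenate([W,np.ones(W.shape[:2]+(1,))],-1)@np.linalg.inv(T).T
    x,y,z=P[...,0],P[...,1],P[...,2]
    dark=d['frame'].max(-1)<75
    m=(abs(x)<.014)&(abs(y)<.065)&(z>-.05)&(z<.004)&dark&(np.arange(384)[:,None]>225)
    q=P[m]
    if len(q):print(f,len(q),'tool z max',np.percentile(q[:,2],[90,98,100]).round(4),'y',np.percentile(q[:,1],[0,5,95,100]).round(3))
E
```

```text
w10 4193 tool z max [-0.0216 -0.0166 -0.0132] y [-0.057 -0.053  0.052  0.056]
w7 4092 tool z max [-0.0134 -0.0071 -0.0018] y [-0.053 -0.035  0.033  0.051]
w6 3928 tool z max [-0.0149 -0.0093 -0.0055] y [-0.053 -0.037  0.034  0.05 ]
w3 3897 tool z max [-0.0145 -0.0092 -0.0046] y [-0.051 -0.034  0.037  0.052]
w4 4701 tool z max [-0.016  -0.0048  0.004 ] y [-0.037 -0.018  0.024  0.065]
w8 4698 tool z max [-0.0123 -0.0101 -0.0071] y [-0.037 -0.022  0.021  0.036]
```

```bash
python3 -m jog '{"turn":[[0,0,0],[0,0,0],[0,0,0],[0,0,0],[0,0,0],[0,0,0],[0,0,0],[0,0,0],[0,0,0],[0,0,0]],"delta_pos":[[0.01,-0.12,-0.5],[0,0,-0.6],[0,0,-0.6],[0,0,-0.6],[0,0,-0.5],[0,0,-0.3],[0,0,0],[0,0,0],[0,0,0],[0,0,0]],"hand":[1,1,1,1,1,1,1,1,1,1]}'
python3 - <<'E'
from h import *
d=snap('wrist','w11');print(d['ee'],d['rot'])
W=cloud(d);X,Y,Z=W[...,0],W[...,1],W[...,2]
m=(X>.53)&(X<.67)&(Y>-.075)&(Y<.085)&(Z>.027)&(Z<.038)
p=W[m];print(cv2.minAreaRect(p[:,:2].astype(np.float32)*1000))
E
```

```text
time: 12.8
ee_pos: [0.6018, 0.0097, 0.0481]
tcp_rot: [179.9, -0.0, 85.7]
wrist_force: [0.8, 0.4, 0.1]
opening: 0.0853
[0.6017549 0.0096866 0.0480577] [ 1.79876427e+02 -1.19108449e-02  8.56514535e+01]
((600.8925170898438, 10.215995788574219), (130.8952178955078, 61.44691848754883), 85.696533203125)
```

View pics/w11.png

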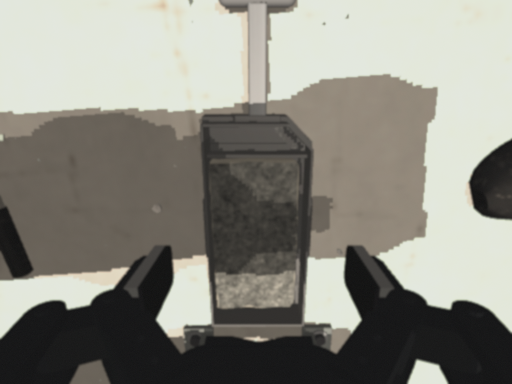

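Carrier centred between the fingers, with the coupon flat in it. Descending and gripping.

```bash
python3 -m jog '{"turn":[[0,0,0],[0,0,0],[0,0,0],[0,0,0],[0,0,0],[0,0,0],[0,0,0],[0,0,0],[0,0,0],[0,0,0]],"delta_pos":[[-0.01,0,-0.3],[0,0,-0.3],[0,0,-0.25],[0,0,-0.15],[0,0,-0.06],[0,0,0],[0,0,0],[0,0,0],[0,0,0],[0,0,0]],"hand":[1,1,1,1,1,1,0.3,0.3,0.3,0.3]}' 45
python3 -c "
from h import *
o=bot.get_obs();print(o['ee_pos'],o['wrist_force'],o['opening'])"
```

```text
time: 13.85
ee_pos: [0.601, 0.0097, -0.0055]
tcp_rot: [179.9, -0.0, 85.7]
wrist_force: [-1.5, 0.5, 5.6]
opening: 0.0661
[ 0.60095142  0.00969978 -0.00548555] [-1.4527882   0.54618338  5.60328312] 0.06606595215623308
```

```bash
python3 - <<'E'
from h import *
for f in ['scene0','side0','s9','i9']:
    W=cloud(load(f));X,Y,Z=W[...,0],W[...,1],W[...,2]
    for lo,hi in [(.042,.070),(.052,.062),(.03,.043)]:
        m=(X>.3)&(X<.56)&(Y>.2)&(Y<.42)&(Z>lo)&(Z<hi);p=W[m]
        if len(p)>20: print(f,lo,len(p),p.mean(0).round(4),np.percentile(p[:,2],[5,50,95]).round(4),cv2.minAreaRect(p[:,:2].astype(np.float32)*1000))
E
```

```text
scene0 0.042 881 [0.4375 0.2986 0.0485] [0.0434 0.048  0.0562] ((419.83111572265625, 308.03594970703125), (66.97541809082031, 202.04122924804688), 62.98158645629883)
scene0 0.052 115 [0.442  0.2942 0.0556] [0.0524 0.0556 0.0592] ((449.22357177734375, 292.9010925292969), (61.05348587036133, 132.50804138183594), 63.035892486572266)
scene0 0.03 210 [0.4118 0.3152 0.0373] [0.0319 0.0371 0.0426] ((421.20001220703125, 307.4601135253906), (66.7335205078125, 202.446044921875), 63.07650375366211)
side0 0.042 345 [0.4468 0.2964 0.049 ] [0.0435 0.0484 0.0563] ((424.22186279296875, 307.4986877441406), (71.32208251953125, 196.5478973388672), 64.24507904052734)
side0 0.052 83 [0.4522 0.2935 0.0548] [0.0522 0.0546 0.0576] ((452.84307861328125, 294.3047790527344), (66.71377563476562, 131.63101196289062), 63.262779235839844)
side0 0.03 150 [0.4307 0.2846 0.037 ] [0.0312 0.0367 0.0423] ((422.89166259765625, 302.66412353515625), (69.11192321777344, 198.74281311035156), 66.61653137207031)
s9 0.042 887 [0.4367 0.299  0.0484] [0.0433 0.0479 0.0569] ((420.0608825683594, 307.59112548828125), (67.10149383544922, 202.3734588623047), 63.388160705566406)
s9 0.052 116 [0.4446 0.2939 0.0559] [0.0526 0.0561 0.0591] ((448.7357177734375, 293.16229248046875), (61.062461853027344, 134.31593322753906), 63.08295822143555)
s9 0.03 211 [0.4136 0.3137 0.0374] [0.0317 0.0367 0.0427] ((420.9570617675781, 307.5434265136719), (66.80321502685547, 203.9990997314453), 63.19076156616211)
i9 0.042 350 [0.4476 0.2956 0.049 ] [0.0429 0.0485 0.0566] ((423.26324462890625, 308.2088623046875), (72.36090850830078, 197.063720703125), 65.03340911865234)
i9 0.052 84 [0.4513 0.2914 0.0549] [0.0523 0.0547 0.0579] ((453.748291015625, 294.90399169921875), (68.65766906738281, 130.7679901123047), 62.563201904296875)
i9 0.03 149 [0.4301 0.2856 0.0373] [0.0312 0.0373 0.0425] ((422.7357482910156, 299.99652099609375), (71.79408264160156, 202.4654998779297), 67.56510162353516)
```

Stack centre ≈ (0.451, 0.2935), pull direction ≈ 153°. I'll lift the carrier straight up, then take it to a pose beside the stack where the wrist camera can see past it.

```bash
python3 -m jog '{"turn":[[0,0,0],[0,0,0],[0,0,0],[0,0,0],[0,0,0],[0,0,0.3],[0,0,0.3],[0,0,0.3],[0,0,0.3],[0,0,0.3]],"delta_pos":[[0,0,0.1],[0,0,0.3],[0,0,0.5],[0,0.05,0.6],[0,0.1,0.6],[0,0.15,0.6],[-0.05,0.2,0.5],[-0.1,0.2,0.4],[-0.15,0.2,0.3],[-0.2,0.2,0.2]],"hand":[-1,-1,-1,-1,-1,-1,-1,-1,-1,-1]}' 45
python3 -c "
from h import *
o=bot.get_obs();print(o['ee_pos'],o['tcp_rot'],o['wrist_force'],o['torque'],o['opening'])
snap('wrist','w12')"
```

```text
time: 14.85
ee_pos: [0.5751, 0.0652, 0.2001]
tcp_rot: [179.9, 0.0, 97.8]
wrist_force: [-0.1, 0.3, -3.1]
opening: 0.0662
[0.57513192 0.06523656 0.20007496] [1.79940428e+02 1.77150138e-03 9.77946733e+01] [-0.06590671  0.34227993 -3.06096694] [-0.00139132  0.03781425  0.03622138] 0.06621995323783159
```

View pics/w12.png

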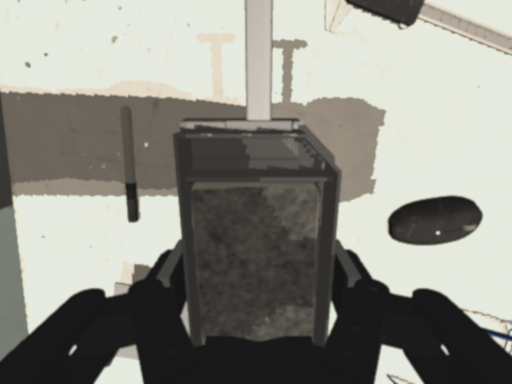

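```bash
python3 -m jog '{"turn":[[0,0,0.5],[0,0,0.8],[0,0,0.8],[0,0,0.8],[0,0,0.8],[0,0,0.8],[0,0,0.8],[0,0,0.8],[0,0,0.5],[0,0,0.3]],"delta_pos":[[-0.3,0.2,0],[-0.4,0.2,0],[-0.4,0.2,0],[-0.4,0.2,0],[-0.4,0.2,0],[-0.4,0.2,0],[-0.4,0.2,0],[-0.3,0.2,0],[-0.15,0.15,0],[-0.07,0.05,0]],"hand":[-1,-1,-1,-1,-1,-1,-1,-1,-1,-1]}' 45
python3 -c "
from h import *
snap('wrist','t');snap('wrist','t')
d=snap('wrist','w13');print(d['ee'],d['rot'],bot.get_obs()['q'].round(1))"
```

```text
time: 15.9
ee_pos: [0.4131, 0.1552, 0.1982]
tcp_rot: [-180.0, -0.0, 153.1]
wrist_force: [-0.6, -0.4, -3.2]
opening: 0.0661
[0.41347768 0.15492655 0.19825637] [-1.79976647e+02 -2.47373903e-02  1.52962899e+02] [ 20.5 -10.3  -8.3  92.   -0.   47.6]
```

View pics/w13.png

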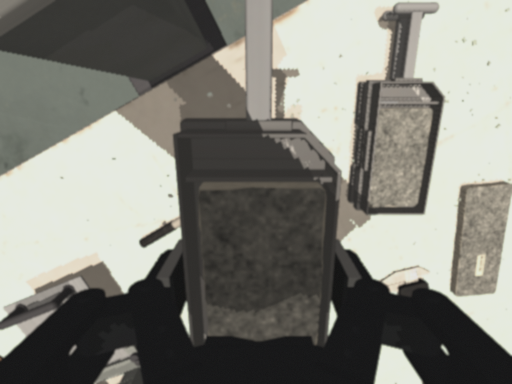

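```bash
python3 - <<'E'
from h import *
d=load('w13');W=cloud(d);T=np.eye(4);T[:3,:3]=R.from_euler('xyz',d['rot'],degrees=True).as_matrix();T[:3,3]=d['ee']
P=np.concatenate([W,np.ones(W.shape[:2]+(1,))],-1)@np.linalg.inv(T).T
X,Y,Z=W[...,0],W[...,1],W[...,2]
m=(X>.36)&(X<.56)&(Y>.2)&(Y<.4)&(np.arange(512)[None]>340)
for lo,hi in [(.052,.060),(.044,.0515)]:
    mm=(m&(Z>lo)&(Z<hi)).astype(np.uint8);n,l,st,_=cv2.connectedComponentsWithStats(mm)
    for k in range(1,n):
        if st[k,4]>100:
            p=W[l==k];print('stack',lo,st[k],np.median(p[:,2]).round(4),cv2.minAreaRect(p[:,:2].astype(np.float32)*1000))
            q=P[l==k]; print('  tool x range',np.percentile(q[:,0],[.5,99.5]).round(4),'tool y',np.percentile(q[:,1],[.5,99.5]).round(4))
# rims in tool frame: z of held rim
rows=np.arange(384)[:,None];cols=np.arange(512)[None]
x,y,z=P[...,0],P[...,1],P[...,2]
h=(abs(x)<.075)&(abs(y)<.037)&(z<-.02)&(z>-.05)&(rows<260)&(rows>100)
print('held z pct',np.percentile(z[h],[1,10,50,90,99]).round(4))
rim=h&(z<-.0285)&(z>-.045)
print(rim.sum(),np.median(z[rim]),'x',np.percentile(x[rim],[.5,99.5,100]).round(4),'y',np.percentile(y[rim],[.5,99.5]).round(4))
for x0 in np.arange(-.02,.075,.01):
    s=rim&(abs(x-x0)<.004)
    if s.sum()>5: print(x0.round(3),y[s].min().round(4),y[s].max().round(4),'mid',((y[s].min()+y[s].max())/2).round(4),z[s].min().round(4))
E
```

```text
stack 0.052 [ 365   82   81  133 1291] 0.056 ((451.9883117675781, 295.8416748046875), (62.81172561645508, 129.4481964111328), 63.140357971191406)
  tool x range [-0.0347  0.0941] tool y [0.1118 0.1738]
stack 0.044 [394  35  29  47 479] 0.0451 ((376.33453369140625, 329.5087585449219), (25.984771728515625, 40.15105056762695), 75.6851806640625)
  tool x range [0.0955 0.134 ] tool y [0.1296 0.1546]
stack 0.044 [362  82  17 130 482] 0.0473 ((437.3811950683594, 267.3271484375), (4.544914245605469, 129.54319763183594), 63.13619613647461)
  tool x range [-0.0337  0.0937] tool y [0.109  0.1132]
stack 0.044 [ 368   84   73  129 5747] 0.048 ((453.1463317871094, 297.1897888183594), (56.838558197021484, 127.349609375), 63.2918815612793)
  tool x range [-0.0339  0.0883] tool y [0.1177 0.1726]
held z pct [-0.0389 -0.0372 -0.0293 -0.0258 -0.0208]
12295 -0.029622783599785735 x [0.0108 0.0657 0.069 ] y [-0.0297  0.0311]
0.01 -0.0369 0.037 mid 0.0001 -0.0347
0.02 -0.0298 0.0314 mid 0.0008 -0.0395
0.03 -0.0297 0.0315 mid 0.0009 -0.0397
0.04 -0.0299 0.0314 mid 0.0008 -0.0398
0.05 -0.0298 0.0314 mid 0.0008 -0.0398
0.06 -0.03 0.0267 mid -0.0017 -0.0399
```

```bash
python3 -m jog '{"turn":[[0,0,0.025],[0,0,0],[0,0,0],[0,0,0],[0,0,0],[0,0,0],[0,0,0],[0,0,0],[0,0,0],[0,0,0]],"delta_pos":[[0.06,0.2,0],[0.12,0.44,0],[0.14,0.5,0],[0.14,0.5,0],[0.14,0.5,-0.2],[0.12,0.42,-0.4],[0.06,0.23,-0.5],[0,0,-0.4],[0,0,-0.2],[0,0,0]],"hand":[-1,-1,-1,-1,-1,-1,-1,-1,-1,-1]}' 45
python3 -c "
from h import *
snap('wrist','t')
d=snap('wrist','w14');print(d['ee'],d['rot'])
s=snap('scene','s14');i=snap('side','i14')
a=cv2.resize(s['frame'][220:330,150:240],None,fx=4,fy=4,interpolation=cv2.INTER_CUBIC);b=cv2.resize(i['frame'][110:210,160:260],None,fx=4.4,fy=4.4,interpolation=cv2.INTER_CUBIC)
b=b[:440,:440];cv2.imwrite('pics/m14.png',np.clip(np.hstack([a[:440],b])[:,:,::-1].astype(float)*1.4,0,255).astype(np.uint8))"
```

```text
time: 17.05
ee_pos: [0.4529, 0.2939, 0.1119]
tcp_rot: [-179.9, -0.1, 153.0]
wrist_force: [0.3, -0.1, -1.8]
opening: 0.0664
[0.4533884  0.29402847 0.11341414] [-1.79954037e+02 -2.41580972e-02  1.53015193e+02]
```

View pics/w14.png

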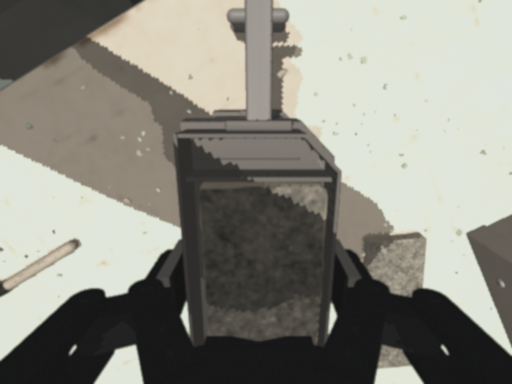

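View pics/m14.png

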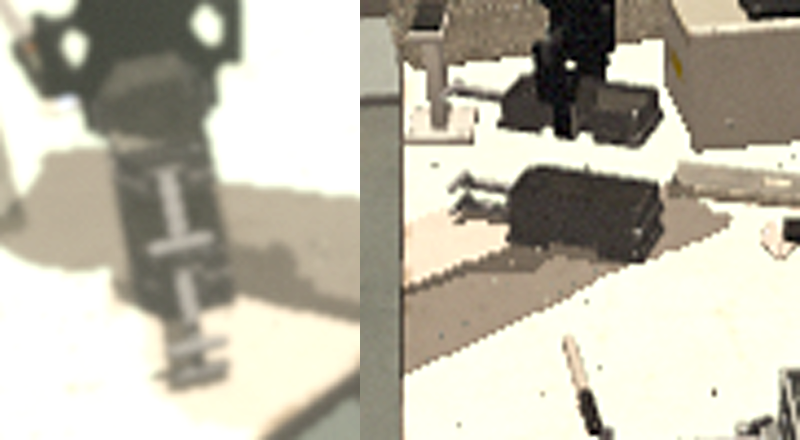

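```bash
cat > meas.py <<'E'
from h import *
import sys
d=load(sys.argv[1]);W=cloud(d);T=np.eye(4);T[:3,:3]=R.from_euler('xyz',d['rot'],degrees=True).as_matrix();T[:3,3]=d['ee']
P=np.concatenate([W,np.ones(W.shape[:2]+(1,))],-1)@np.linalg.inv(T).T
x,y,z=P[...,0],P[...,1],P[...,2];rows=np.arange(384)[:,None]+0*x.astype(int)
st=(abs(y)<.012)&(z<-.005)&(z>-.035)&(rows<118)&(x>.07)
for x0 in np.arange(.075,.125,.01):
    s=st&(abs(x-x0)<.005)
    if s.sum()>10: print('stem',x0.round(3),y[s].min().round(4),y[s].max().round(4),'mid',((y[s].min()+y[s].max())/2).round(4),np.median(z[s]).round(4))
Z=W[...,2]
c=(rows<60)&(Z>.035)&(Z<.055)&(abs(y)<.035)&(x>.08)
if c.sum():
  n,l,sta,_=cv2.connectedComponentsWithStats(c.astype(np.uint8))
  q=P[c];print('cross',c.sum(),'x',np.percentile(q[:,0],[1,50,99]).round(4),'y',np.percentile(q[:,1],[.5,99.5]).round(4),'mid',np.percentile(q[:,1],[.5,99.5]).mean().round(4),'z',np.median(Z[c]).round(4))
  r=cv2.minAreaRect(q[:,:2].astype(np.float32)*1000);print(r)
rim=(abs(x)<.08)&(abs(y)<.037)&(z<-.036)&(z>-.045)&(rows>100)&(rows<260)
print('rim front x',np.percentile(x[rim],[98,99.5,100]).round(4),'z',np.median(z[rim]).round(4))
s=rim&(x>.02)&(x<.05);print('rim y',y[s].min().round(4),y[s].max().round(4))
E
python3 meas.py w14
```

```text
stem 0.075 -0.0041 0.0057 mid 0.0008 -0.0261
stem 0.085 -0.004 0.0055 mid 0.0008 -0.0261
stem 0.095 -0.0043 0.0058 mid 0.0008 -0.0261
stem 0.105 -0.0041 0.0057 mid 0.0008 -0.0261
stem 0.115 -0.0036 0.0055 mid 0.001 -0.0256
cross 518 x [0.1255 0.1292 0.1343] y [-0.0195  0.0204] mid 0.0005 z 0.0432
((129.86343383789062, 0.5145111083984375), (40.4208984375, 9.079023361206055), 89.96976470947266)
rim front x [0.0657 0.0658 0.0658] z -0.038
rim y -0.0302 0.0315meas.py:5: RuntimeWarning: invalid value encountered in cast
  x,y,z=P[...,0],P[...,1],P[...,2];rows=np.arange(384)[:,None]+0*x.astype(int)
```

Stack cross bar vs held carrier: offsets under 1 mm in x and y, angle zero. Descending to just above the rim.

```bash
python3 -m jog '{"turn":[[0,0,0],[0,0,0],[0,0,0],[0,0,0],[0,0,0],[0,0,0],[0,0,0],[0,0,0],[0,0,0],[0,0,0]],"delta_pos":[[-0.01,0.006,-0.15],[0,0,-0.2],[0,0,-0.2],[0,0,-0.2],[0,0,-0.15],[0,0,-0.1],[0,0,-0.08],[0,0,0],[0,0,0],[0,0,0]],"hand":[-1,-1,-1,-1,-1,-1,-1,-1,-1,-1]}' 45
python3 -c "
from h import *
d=snap('wrist','w15');print(d['ee'],d['rot'],bot.get_obs()['wrist_force'])
s=snap('scene','s15');i=snap('side','i15')
a=cv2.resize(s['frame'][220:330,150:240],None,fx=4,fy=4,interpolation=cv2.INTER_CUBIC);b=cv2.resize(i['frame'][110:210,160:260],None,fx=4.4,fy=4.4,interpolation=cv2.INTER_CUBIC)
cv2.imwrite('pics/m15.png',np.clip(np.hstack([a[:440],b])[:,:,::-1].astype(float)*1.4,0,255).astype(np.uint8))"
python3 meas.py w15 2>/dev/null
```

```text
time: 18.25
ee_pos: [0.4532, 0.2946, 0.0601]
tcp_rot: [180.0, 0.0, 153.1]
wrist_force: [-0.5, -0.4, -2.6]
opening: 0.0661
[0.45321594 0.29460961 0.06005077] [1.79962858e+02 2.36273116e-02 1.53051519e+02] [-0.44147634  0.45349966 -2.69961144]
stem 0.075 -0.0041 0.0057 mid 0.0008 -0.0261
stem 0.085 -0.004 0.0055 mid 0.0008 -0.0261
stem 0.095 -0.0043 0.0058 mid 0.0008 -0.026
stem 0.105 -0.0041 0.0057 mid 0.0008 -0.0261
stem 0.115 -0.004 0.0051 mid 0.0006 -0.0256
rim front x [0.0657 0.0658 0.0658] z -0.038
rim y -0.03 0.0317
```

View pics/m15.png

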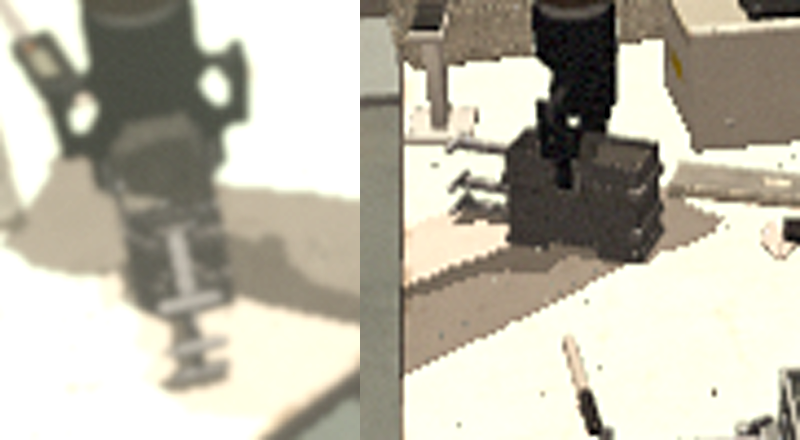

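View pics/w15.png

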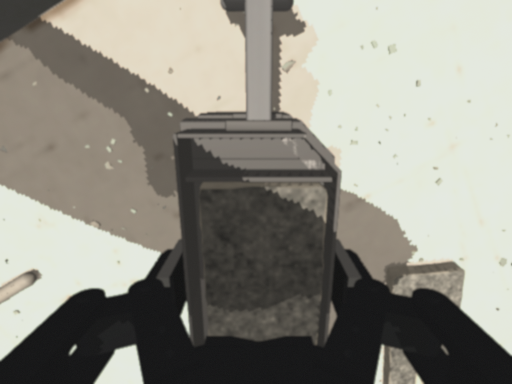

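```bash
python3 -m jog '{"turn":[[0,0,0],[0,0,0],[0,0,0],[0,0,0],[0,0,0],[0,0,0],[0,0,0],[0,0,0],[0,0,0],[0,0,0]],"delta_pos":[[-0.012,-0.004,-0.06],[0,0,-0.06],[0,0,-0.05],[0,0,-0.04],[0,0,-0.03],[0,0,0],[0,0,0],[0,0,0],[0,0,0],[0,0,0]],"hand":[-1,-1,-1,-1,-1,-1,-1,-1,-1,-1]}' 45
python3 -c "
from h import *
o=bot.get_obs();print(o['ee_pos'],o['tcp_rot'],o['wrist_force'],o['torque'])"
```

```text
time: 19.4
ee_pos: [0.4524, 0.2943, 0.0477]
tcp_rot: [180.0, 0.0, 153.1]
wrist_force: [-0.5, 0.2, -2.7]
opening: 0.0661
[0.45239874 0.29430979 0.04767886] [1.79991507e+02 4.32771737e-03 1.53053929e+02] [-0.498509    0.23160134 -2.66365579] [ 0.03576235  0.01522049 -0.01591969]
```

```bash
python3 -m jog '{"turn":[[0,0,0],[0,0,0],[0,0,0],[0,0,0],[0,0,0],[0,0,0],[0,0,0],[0,0,0],[0,0,0],[0,0,0]],"delta_pos":[[0,0,-0.03],[0,0,-0.03],[0,0,-0.02],[0,0,-0.02],[0,0,0],[0,0,0],[0,0,0],[0,0,0],[0,0,0],[0,0,0]],"hand":[-1,-1,-1,-1,-1,-1,-1,-1,-1,-1]}' 45
python3 -c "
from h import *
o=bot.get_obs();print(o['ee_pos'],o['tcp_rot'],o['wrist_force'],o['torque'])"
```

```text
time: 20.4
ee_pos: [0.4524, 0.2943, 0.0426]
tcp_rot: [180.0, -0.0, 153.1]
wrist_force: [0.1, -0.1, -2.0]
opening: 0.0656
[0.4523505  0.29427265 0.04257917] [ 1.79998687e+02 -8.59927081e-04  1.53052044e+02] [ 0.05424365 -0.13716994 -1.99886779] [ 0.00834035 -0.05083423  0.00032257]
```

Skirt is 7 mm in with no side force. Down the last millimetres until it bears.

```bash
python3 -m jog '{"turn":[[0,0,0],[0,0,0],[0,0,0],[0,0,0],[0,0,0],[0,0,0],[0,0,0],[0,0,0],[0,0,0],[0,0,0]],"delta_pos":[[0,0,-0.01],[0,0,-0.01],[0,0,-0.01],[0,0,0],[0,0,0],[0,0,0],[0,0,0],[0,0,0],[0,0,0],[0,0,0]],"hand":[-1,-1,-1,-1,-1,-1,-1,-1,-1,-1]}' 45
python3 -c "
from h import *
o=bot.get_obs();print(o['ee_pos'],o['tcp_rot'],o['wrist_force'],o['torque'])
d=snap('wrist','w16')
s=snap('scene','s16');i=snap('side','i16')
a=cv2.resize(s['frame'][220:330,150:240],None,fx=4,fy=4,interpolation=cv2.INTER_CUBIC);b=cv2.resize(i['frame'][110:210,160:260],None,fx=4.4,fy=4.4,interpolation=cv2.INTER_CUBIC)
cv2.imwrite('pics/m16.png',np.clip(np.hstack([a[:440],b])[:,:,::-1].astype(float)*1.4,0,255).astype(np.uint8))"
```

```text
time: 21.4
ee_pos: [0.453, 0.2947, 0.0424]
tcp_rot: [179.9, 0.1, 153.1]
wrist_force: [-0.6, -0.6, 8.2]
opening: 0.0663
[0.453045   0.29471999 0.04243773] [1.79884548e+02 7.05633176e-02 1.53052795e+02] [-0.55590747 -0.60324217  8.16912641] [-0.14669318  0.13313179  0.04694757]
```

View pics/m16.png

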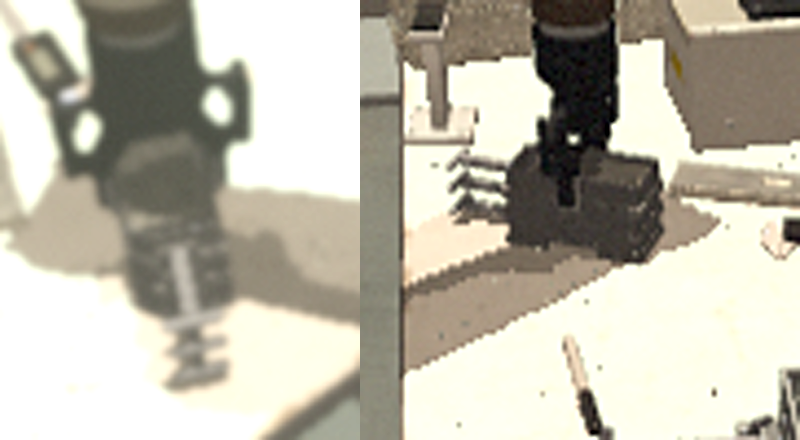

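It bears at the expected height with 8 N. Releasing and rising.

```bash
python3 -m jog '{"turn":[[0,0,0],[0,0,0],[0,0,0],[0,0,0],[0,0,0],[0,0,0],[0,0,0],[0,0,0],[0,0,0],[0,0,0]],"delta_pos":[[0,0,0.01],[0,0,0],[0,0,0],[0,0,0],[0,0,0],[0,0,0],[0,0,0],[0,0,0.1],[0,0,0.3],[0,0,0.5]],"hand":[0.7,0.85,1,1,1,1,1,1,1,1]}' 45
python3 -m jog '{"turn":[[0,0,0],[0,0,0],[0,0,0],[0,0,0],[0,0,0],[0,0,0],[0,0,0],[0,0,0],[0,0,0],[0,0,0]],"delta_pos":[[0,0,0.6],[0,0,0.6],[0,0,0.6],[0,0,0.6],[0,0,0.4],[0,0,0.2],[0,0,0],[0,0,0],[0,0,0],[0,0,0]],"hand":[1,1,1,1,1,1,1,1,1,1]}' 45
python3 - <<'E'
from h import *
d=snap('wrist','w17');print(d['ee'],d['rot'])
W=cloud(d);X,Y,Z=W[...,0],W[...,1],W[...,2]
m=(X>.36)&(X<.56)&(Y>.2)&(Y<.4)
for lo,hi in [(.076,.085),(.068,.0755)]:
    mm=(m&(Z>lo)&(Z<hi)).astype(np.uint8);n,l,st,_=cv2.connectedComponentsWithStats(mm)
    for k in range(1,n):
        if st[k,4]>100:
            p=W[l==k];A=np.c_[p[:,:2],np.ones(len(p))];c=np.linalg.lstsq(A,p[:,2],rcond=None)[0]
            print(lo,st[k],np.median(p[:,2]).round(4),cv2.minAreaRect(p[:,:2].astype(np.float32)*1000),'tilt',np.hypot(*c[:2]).round(4))
s=snap('scene','s17');i=snap('side','i17')
a=cv2.resize(s['frame'][220:330,150:240],None,fx=4,fy=4,interpolation=cv2.INTER_CUBIC);b=cv2.resize(i['frame'][110:210,160:260],None,fx=4.4,fy=4.4,interpolation=cv2.INTER_CUBIC)
cv2.imwrite('pics/m17.png',np.clip(np.hstack([a[:440],b])[:,:,::-1].astype(float)*1.4,0,255).astype(np.uint8))
E
```

```text
time: 22.55
ee_pos: [0.4517, 0.2939, 0.0868]
tcp_rot: [-179.9, -0.1, 153.1]
wrist_force: [-0.4, 1.1, 0.5]
opening: 0.0851
time: 23.55
ee_pos: [0.452, 0.294, 0.2355]
tcp_rot: [-179.9, -0.1, 153.1]
wrist_force: [-1.0, -0.0, -0.7]
opening: 0.0853
[0.45202464 0.29404988 0.23550211] [-1.79912206e+02 -5.03870578e-02  1.53053930e+02]
0.076 [229 115  62 121 716] 0.0805 ((453.17401123046875, 295.5838317871094), (61.189517974853516, 130.0734405517578), 63.074310302734375) tilt 0.0059
0.068 [247  72  26  43 409] 0.069 ((377.00189208984375, 334.2169189453125), (25.4932918548584, 39.86003494262695), 63.02809524536133) tilt 0.02
0.068 [232 129  57   6 173] 0.0732 ((411.2981262207031, 317.15643310546875), (57.69407272338867, 5.106874465942383), 65.5497055053711) tilt 0.4933
0.068 [ 234  136   54   97 4558] 0.0718 ((462.3328857421875, 291.0372619628906), (58.14072036743164, 107.34768676757812), 62.95412063598633) tilt 0.001
```

View pics/w17.png

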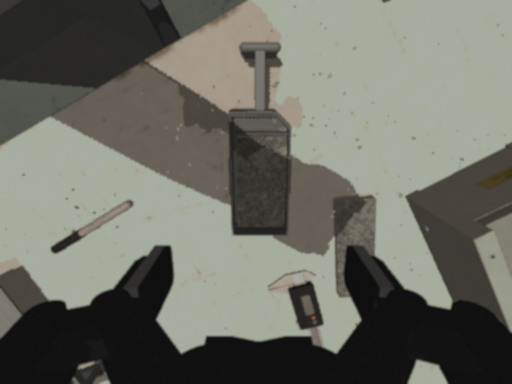

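View pics/m17.png

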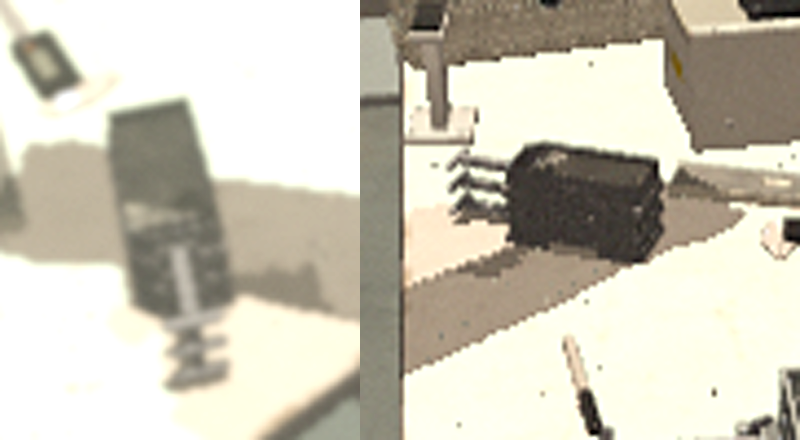

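```bash
python3 - <<'E'
from h import *
for f in ['side0','i17']:
    W=cloud(load(f));X,Y,Z=W[...,0],W[...,1],W[...,2]
    m=(X>.38)&(X<.53)&(Y>-.19)&(Y<-.09)&(Z>.064)&(Z<.085);p=W[m];print(f,len(p),np.median(p,0).round(4))
W=cloud(load('w6'));a=np.radians(-3.85);h=np.array([np.cos(a),np.sin(a)])
B=np.array([.4294,-.138]);P=W.reshape(-1,3);P=P[~np.isnan(P[:,0])];s=(P[:,:2]-B)@h;t=(P[:,:2]-B)@np.array([-h[1],h[0]])
q=(abs(t)<.05)&(P[:,2]>.085)&(P[:,2]<.11)&(s<.25);print('bar to wall top front',np.percentile(s[q],[1,3,10]).round(4))
ticket.job_done()
E
```

```text
side0 56 [ 0.4854 -0.1552  0.0753]
i17 55 [ 0.4293 -0.1497  0.0748]
bar to wall top front [0.1289 0.1292 0.1294]
the job is handed in; nothing more can be done
```

The task is done and handed in at about 24 s of the 51 s. I drew the gate to its stop, and the coupon dropped into the carrier. I slid the carrier out about 150 mm by its pull and let go of the pull. Then I gripped the carrier across its pads, carried it level and set it on the stack.

**Gate:** it moved only about 56 mm, less than the 64 mm given, and stopped hard at about 65 N. The bar now stands 129 mm from the hopper's front wall (expected 65 + 64 = 129 mm). That means the gate started about 7 mm open and is now out at its end stop.

**Carrier on the stack:**

| Check | Measured | Expected |
|---|---|---|
| Rim height | 80.5 mm | 80 mm |
| Centre, against the stack rim measured before placing | about 1.2 mm off | within 5 mm |
| Direction, same comparison | about 0.1° off | same direction |
| Tilt | about 0.006 rad | under 0.05 rad |
| Coupon top | 71.8 mm, flat | about 71 mm |

The clipped corners lie over each other in the last pictures, and the robot is clear of everything. I planned no contact with the loose items but did not measure their positions afterwards. No check failed.

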